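# Rock the plaster plug out of the casting frame

### The job

Lift the iron weight off the top of the plaster plug and set it down upright on the square bat, without dropping it. Then take the plug by its grip and rock it side to side, towards one sliding board and then the other, so that the plug itself pushes both boards back and comes free (do not push the frame or its boards with the gripper); draw it up and finish while still holding it, upright and still, directly over the frame and just clear of it, its foot no more than 5 cm above the tops of the boards. Leave the bowl, the mug and the scraper where they are.

Things in the scene. Friction and masses are not known exactly. Their poses are not given: they have to be found in the camera images.
- frame: Wooden casting frame fixed to the bench, 104 (x) x 124 (y) x 84 mm high. Origin: centre of its underside, on the bench. x runs along the two sliding side boards, y from the right board to the left one (the way the plug rocks), z up. Base 12 mm thick; the plug's foot stands on it in a slot 62 x 26 mm, 12 mm deep. Fixed end boards at x = +-36.5 to +-48.5 mm reach 72 mm above the bench.
- board_left_top (a point): Middle of the top edge of the left sliding board (frame +y side), 84 mm above the bench, 28.5 mm from the frame's centre when closed. Boards: 72 mm long, 12 mm thick, inner face 22.5 mm from centre. A lip on each (75 to 83 mm above the bench) reaches in to 18 mm from centre, over the plug's shoulder: a straight pull only jams the plug under the lips.
- board_right_top (a point): The same for the right sliding board (frame -y side).
- board_left (a joint): How far the left board has been pushed outward, m: 0 at the start, 0.0065 at its stop. It yields to about 6 N, has no spring and stays where it is pushed. The plug passes the lips once both boards are back by 4 mm or more each, better 5 mm.
- board_right (a joint): The same for the right board, positive outward.
- plug: Plaster plug, about 0.28 kg, 120 mm tall, seated in the frame, axes along the frame's. Origin: centre of the foot's underside (12 mm above the bench when seated). Foot 60 (x) x 24 (y) mm, 0 to 15 mm up; body 70 x 44 mm, 15 to 60 mm, its top edges the shoulders under the lips (3 mm play upward, 0.5 mm sideways); grip 40 x 30 mm, 60 to 120 mm.
- plug_grip (a point): Point on the plug's axis in its grip, 100 mm above the foot's underside. Taken across the 40 mm x width, the plug can be rocked about its foot towards the frame's +y and -y; tilting it about 0.12 to 0.16 rad each way pushes the boards back.
- weight: Dark iron weight, about 0.5 kg: disc 60 mm across, 24 mm high, with an upright round knob 24 mm across on it, from 24 to 54 mm. Origin: centre of its underside. At the start it stands on top of the plug (underside 132 mm above the bench).
- weight_knob (a point): Point on the axis of the weight's knob, 43 mm above the weight's underside.
- bat: Square grey bat fixed on the bench, 160 x 160 mm, 12 mm thick. Origin: centre of its underside; axes along its sides.
- pot: Bystander: terracotta bowl, 124 mm across, 85 mm high. Origin: centre of its underside.
- jug: Bystander: white plastic mug, 90 mm across, 120 mm high, handle at its +y. Origin: centre of its underside.
- scraper: Bystander: flat scraper (spatula shape) with wooden handle, 200 mm long lying on the bench along its x axis. Origin: below its middle.
There are look-alikes about, which are no part of the job. Leave any purple or yellow look-alike of the frame alone.

How it is judged (in metres and radians):
On the way, in this order (a step that is already met when the one before it is completed fails the run):
1. the weight stands upright on the bat, released and still (z of weight in the frame of bat between 0.009 and 0.016 m and x of weight in the frame of bat between -0.08 and 0.08 m and y of weight in the frame of bat between -0.08 and 0.08 m and angle between weight's own z axis and vertical below 0.1 rad and linear speed of weight below 0.03 m/s and contact force between the fingers and weight below 0.1 N), for 0.2 s.
2. both sliding boards have been pushed back by the rocking plug (value of joint each of board_left, board_right above 0.0015 m), for 0.1 s.
At the end, for the whole second after the job is handed in: Plug held by the gripper, touching nothing else, still, within 0.2 rad of upright, foot 86-140 mm above the bench (boards reach 84) and within 35 mm of the frame's centre on plan; weight upright on the bat (its centre over it), released and still (all of step 1 and z of plug in the frame of frame between 0.086 and 0.14 m and horizontal distance between plug and frame below 0.035 m and angle between plug's own z axis and vertical below 0.2 rad and linear speed of plug below 0.03 m/s and contact force between the fingers and plug above 1 N and contact force between plug and frame below 0.1 N); the arm keeps its last pose, push and grip.
It fails at once if the bowl, the mug or the scraper is moved by more than 30 mm (distance of any of pot, jug, scraper from where it was at the start of the episode above 0.03 m).
It fails at once if the gripper pushes on the frame or its boards (contact force between any of the fingers, the arm and frame above 4 N).
It fails at once if the weight is dropped (linear speed of weight above 0.6 m/s and contact force between the fingers and weight below 0.1 N).
It also fails if it takes over 58 s, if anything falls off the work surface, if the arm or the gripper's body presses on something with over 40 N, if the wrist force passes 120 N, or if a joint passes its speed limit or range.

### The arm

A 6-joint arm with a two-finger parallel gripper is mounted at the origin on the work surface. World frame = base frame: x ahead of the robot, y to its left, z up, the work surface at z = 0. Lengths are in m, angles in degrees, forces in N, time in s.
With the tool pointing down it reaches from about 0.4 to 0.825 m from the base axis. Payload 7 kg.
Tool frame: the origin (TCP) lies on the front face of the gripper's body, between the roots of the fingers; the fingertips stand 66 mm ahead of it and the grasp point (between the pads) lies 47 mm ahead of it; z points along the fingers, y is the line along which they close (so a half turn about z gives the same grasp; the last joint's range is limited). The gripper opens to 88 mm and grips with 3 to 60 N. Pads are 19 mm wide; open, the fingers measure 130 mm over their backs; the gripper's body (78 mm by 193 mm) begins 47 mm behind the grasp point.
Start: joints at [83.085, 20.546, 0.682, 0, -70.136, -16.507], TCP at [0.268, 0.619, 0.292] pointing down, gripper open.
Joint ranges: [-176.03, 176.03], [-82.01, 121.73], [-58.28, 71.71], [-173.87, 95.51], [-174.79, -0.11], [-173.66, 173.66]. Speed limits (degrees/s): [136.94, 136.94, 172.46, 180, 180, 180].

### API

Orientations are given as [roll, pitch, yaw] about the fixed x, y, z axes, in that order (R = Rz(yaw) Ry(pitch) Rx(roll)).
In Python, from plant import ctrl gives the robot as it stands.
- The arm moves only by the tool send_rows, never from a script. Its argument "deltas" is a list of rows, each a list of 2 entries, a list of its own where there are three numbers: the shift along the tool's x, y, z each as a share of 800 mm, from -1 to 1, then the turn about the tool's z as a share of 90 degrees, from -1 to 1. A call has exactly 5 rows; each row is the pose to reach, as a shift and turn from the pose commanded when the call began, along the tool's axes at that moment; what a row does not reach only later rows make up. A row lasts 1/12 s, in which the tool goes at most 41.7 mm and 7.16 degrees, less where a joint would pass 70% of its speed; a pose out of reach is approached as far as the arm can. A call with a number of a shift or a turn outside -1 to 1 is refused whole. A call with a gripper value outside its range is refused whole. "gripper" is the opening, from 0 (shut) to 1 (fully open), set as the call begins (left out, the last holds). The fingers move at their own pace and stop on an object; the grip force is fixed at half the most. Time passes only in rows, so rows that repeat a pose let the fingers close, or fill a call up. It gives the time, the measured TCP pose, the force, the opening and the grip force at its end, in the units of the state.
- ctrl.get_obs(): the state, without advancing time (a new reading comes with each control period).
- ctrl.snapshot(name): name is "scene" or "top"; returns a dict with "color" (384x512x3 uint8, red, green, blue), "vertical_fov" (degrees; the focal length in pixels is half the picture's height over the tangent of half this angle, whatever the lens; pixels are square), "cx", "cy" (the principal point, pixels), "rvec" (rotation vector, rad) and "tvec" (3), from world to camera coordinates, as OpenCV has them. Camera axes: x right, y down, z forward; pixel columns grow to the right and rows downward; lengths in m; the calibration is good to about 2 mm. A picture is of the moment at which its call begins. There is no depth.
- ctrl.close_job(): hands the job in; it is judged then, once.
Trained networks look in a picture, given as the dict that the camera call returned (one of the last four; its "shot" number tells which), for a name from the list of things; names that differ only in an ending like _2 or _b are one class to them, and where a whole thing is asked for, a point or a joint stands for the part that bears it (a point fixed in the world has none). Each returns a list of dicts, best first, with "conf" (0 to 1); they miss things now and then, are a little off and sometimes report something else, mostly with a low value. They report only what shows in the picture. A call takes as long as a camera call. They do not tell look-alikes from the thing itself.
- ctrl.boxes_of(picture, thing): "xy" ([column, row] as shares, 0 to 1, of the picture: columns of its width, rows of its height, amid what is visible of it).
- ctrl.cut_out(picture, thing): "pixels" (384x512 bool, what is visible of it) and "xy" ([column, row] as shares, 0 to 1, of the picture: columns of its width, rows of its height, amid what is visible of it).
The state is a dict: "clock": time; "joint_pos": joint angles; "qvel": joint speeds; "tau": joint torques, N m; "tool_pos": TCP position; "orientation": TCP orientation; "force": force on the tool from outside, world axes, zero at the start; "moment": the same for the moment, N m; "opening": finger opening in m; "gripper_force": force on a finger pad.
Only numpy, scipy, OpenCV 4.12 (cv2) and the standard library are available. Lean on these libraries where they do the work, as an engineer would, in place of code of your own. Each camera call takes 0.05 s, during which the arm holds its last target. There are 200 camera calls.

## Working session

There is one attempt and no reset: what is moved stays moved. The work goes in short steps, Python scripts to look and compute and a tool call to move; the robot and the scene stay as the last step left them, time stands still between calls to the robot, and variables do not carry over. Pictures are saved under pics/ and viewed, at most 10 in all, crops included, and the job is handed in when it is done.

Besides the shell and the picture viewer there is one more tool, called after "Request:" as name(argument=value, ...), one argument or row to a line, values as JSON. send_rows: Moves the arm, as the interface text tells. Shift numbers are shares of 800 mm and turn numbers shares of 90 degrees, none past 1 either way. Its arguments: {"type":"object","properties":{"deltas":{"type":"array","items":{"type":"array"}},"gripper":{"type":"number"}},"required":["deltas"]}

```bash
mkdir -p pics; ls
cat > h.py <<'E'
import numpy as np, cv2
from plant import ctrl
def cam(s):
    f=384/2/np.tan(np.radians(s["vertical_fov"])/2)
    R=cv2.Rodrigues(np.array(s["rvec"],float))[0]; t=np.array(s["tvec"],float).ravel()
    return f,R,t
def at_z(s,px,z):
    f,R,t=cam(s); d=R.T@np.array([(px[0]-s["cx"])/f,(px[1]-s["cy"])/f,1]); c=-R.T@t
    return c+d*(z-c[2])/d[2]
def proj(s,P):
    f,R,t=cam(s); p=np.atleast_2d(P)@R.T+t
    return np.c_[p[:,0]/p[:,2]*f+s["cx"],p[:,1]/p[:,2]*f+s["cy"]]
E
python3 - <<'E'
from h import *
print(ctrl.get_obs())
ims=[]
for n in("scene","top"):
    s=ctrl.snapshot(n); print(n,[(k,s[k]) for k in s if k!="color"]); f,R,t=cam(s); print("campos",-R.T@t)
    cv2.imwrite(f"pics/{n}.png",cv2.resize(s["color"][:,:,::-1],(800,600),interpolation=cv2.INTER_CUBIC))
    for th,z in(("frame",.08),("weight",.14),("weight_knob",.175),("bat",.012),("plug",.1),("board_left_top",.084),("board_right_top",.084),("pot",.05),("jug",.06),("scraper",.01)):
        for d in ctrl.boxes_of(s,th):
            p=np.array(d["xy"])*[512,384]; print(th,round(d["conf"],2),p.round(1),at_z(s,p,z).round(3))
E
```

```text
pics
{'clock': 0.0, 'joint_pos': array([ 8.30833209e+01,  2.05917998e+01,  6.34037482e-01, -1.99437035e-02,
       -7.01359720e+01, -1.65056814e+01]), 'qvel': array([ 0.01641901,  0.03820166, -0.09178752,  0.08223543, -0.07249757,
        0.01099392]), 'tau': array([-1.12793503e-03, -5.82697105e+01,  2.93045944e+01,  6.99684396e+00,
        6.78032055e-03, -1.68340212e-04]), 'tool_pos': array([0.26819542, 0.61901904, 0.29122104]), 'orientation': array([ 1.79904801e+02, -8.65770983e-03, -2.34291453e+01]), 'force': array([ 0.10917329, -0.01990535, -0.38712536]), 'moment': array([-6.14023271e-03,  4.02042954e-06, -5.35385926e-02]), 'gripper_force': 0.0, 'opening': 0.08780174758060255}
scene [('vertical_fov', 52.28980141901403), ('cx', 254.3669347495538), ('cy', 191.39693574065765), ('rvec', array([ 1.57691233,  2.09089289, -0.74236954])), ('tvec', array([ 0.15659069, -0.30302708,  1.25900221])), ('shot', 1)]
campos [1.04129024 0.12214513 0.77603338]
frame 0.73 [242.2 230.6] [ 0.597 -0.022  0.08 ]
frame 0.69 [350.5 173. ] [0.366 0.18  0.08 ]
frame 0.68 [242.  312.4] [0.77 0.03 0.08]
weig
[... 1175 characters left out ...]
 [265.3 192.3] [ 0.51  -0.017  0.08 ]
weight 0.84 [273.  175.4] [ 0.543 -0.033  0.14 ]
weight_knob 0.92 [270.4 176.2] [ 0.536 -0.025  0.175]
weight_knob 0.34 [332.9 122. ] [ 0.663 -0.163  0.175]
bat 0.89 [362.1 226. ] [ 0.436 -0.272  0.012]
plug 0.53 [271.  189.3] [ 0.516 -0.03   0.1  ]
board_left_top 0.63 [172.4 276.4] [0.304 0.198 0.084]
board_left_top 0.6 [238.  105.1] [0.727 0.056 0.084]
board_right_top 0.86 [192.8 268.7] [0.324 0.15  0.084]
board_right_top 0.82 [263.6 106.8] [ 0.724 -0.008  0.084]
board_right_top 0.71 [284.4 189.9] [ 0.517 -0.064  0.084]
pot 0.68 [128.7 192.5] [0.504 0.324 0.05 ]
jug 0.59 [331.7 120.5] [ 0.701 -0.183  0.06 ]
scraper 0.9 [191.3 142. ] [0.647 0.18  0.01 ]
```

View pics/scene.png

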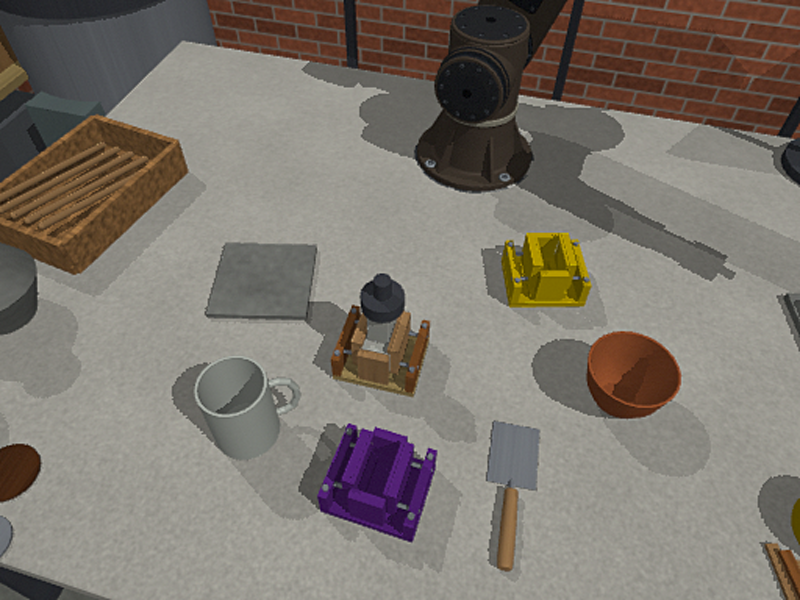

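View pics/top.png

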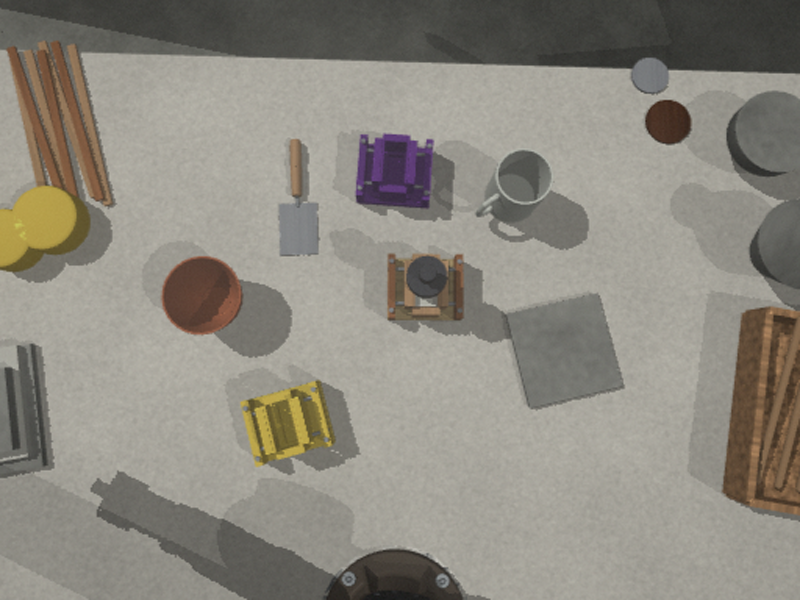

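The job's frame is the wooden one holding the plug and weight, at scene (243,225) and top (272,182) in 512-px units. The look-alikes are purple at scene (242,312), top (252,112), and yellow at scene (350,173), top (182,266). Next I fit the weight and bat and check the choice in one crop.

```bash
cat > m.py <<'E'
from h import *
from scipy.optimize import minimize
def box(x0,x1,y0,y1,z0,z1): return np.array([[a,b,c] for a in(x0,x1) for b in(y0,y1) for c in(z0,z1)])
def cyl(r,z0,z1):
    a=np.linspace(0,2*np.pi,33); return np.array([[r*np.cos(t),r*np.sin(t),z] for t in a for z in(z0,z1)])
def place(P,x,y,yaw,z=0):
    c,s=np.cos(yaw),np.sin(yaw); return P@np.array([[c,s,0],[-s,c,0],[0,0,1]])+[x,y,z]
def sil(s,parts):
    m=np.zeros((384*4,512*4),np.uint8)
    for P in parts:
        h=cv2.convexHull((proj(s,P)*4+2).astype(np.float32)); cv2.fillConvexPoly(m,np.round(h).astype(np.int32),1)
    return cv2.resize(m.astype(np.float32),(512,384),interpolation=cv2.INTER_AREA)
def fit(views,parts,x0,yaw=True,z=0):
    def cost(v):
        return sum(np.abs(sil(s,[place(P,v[0],v[1],v[2] if yaw else 0,z) for P in parts])-m).sum()/m.sum() for s,m in views)
    r=minimize(cost,x0,method="Nelder-Mead",options=dict(initial_simplex=[x0]+[np.array(x0)+d for d in np.diag([.01,.01,.12][:len(x0)])],xatol=1e-4))
    return r.x,r.fun
WEIGHT=[cyl(.03,0,.024),cyl(.012,.024,.054)]; BAT=[box(-.08,.08,-.08,.08,0,.012)]
def mask(s,th,near):
    c=[d for d in ctrl.cut_out(s,th) if d["conf"]>.2]
    if not c: return None
    return min(c,key=lambda d:np.hypot(*(np.array(d["xy"])*[512,384]-near)))["pixels"].astype(np.float32)
E
python3 - <<'E'
from m import *
S=ctrl.snapshot("scene");T=ctrl.snapshot("top")
w=[(S,mask(S,"weight",(243,193))),(T,mask(T,"weight",(273,176)))]
for v in(w,w[:1],w[1:]): print("weight",fit(v,WEIGHT,[.543,-.033],False,.132))
b=[(S,mask(S,"bat",(170,180))),(T,mask(T,"bat",(362,226)))]
for v in(b,b[:1],b[1:]): print("bat",fit(v,BAT,[.436,-.272,.1]))
W=fit(w,WEIGHT,[.543,-.033],False,.132)[0]
out=[]
for s,(c,r),yaw in((S,(243,215),0),(T,(272,182),0)):
    k=s["color"][r-50:r+50,c-40:c+40,::-1]; out.append(cv2.resize(k,(400,500),interpolation=cv2.INTER_CUBIC))
cv2.imwrite("pics/crop.png",np.hstack(out))
E
```

```text
weight (array([ 0.5412988 , -0.03239827]), np.float64(0.20013508200645447))
weight (array([ 0.54435734, -0.03317435]), np.float64(0.045267488807439804))
weight (array([ 0.53934166, -0.03170124]), np.float64(0.0502326563000679))
bat (array([ 0.44429027, -0.26960922,  0.26398819]), np.float64(0.08109098672866821))
bat (array([ 0.44742368, -0.27003952,  0.25361543]), np.float64(0.031893689185380936))
bat (array([ 0.44322473, -0.26899663,  0.25730096]), np.float64(0.021358497440814972))
```

View pics/crop.png

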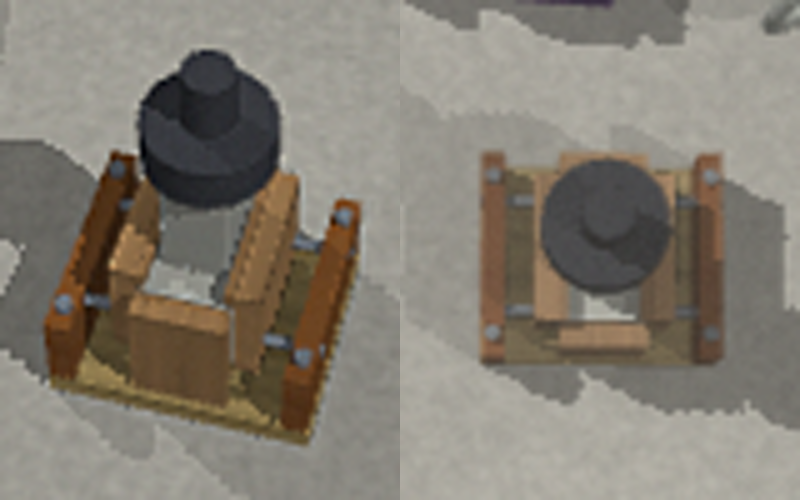

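Run:
```python
from m import *
S=ctrl.snapshot("scene");T=ctrl.snapshot("top")
a=at_z(S,(213,242.6),0);b=at_z(S,(264.4,253.6),0)
print("S",a,b,np.hypot(*(b-a)[:2]),np.degrees(np.arctan2(-(b-a)[0],(b-a)[1])))
for z in(0,.012):
  a=at_z(T,(296.6,204.5),z);b=at_z(T,(248.2,204.7),z)
  print("T",z,a,b,np.hypot(*(b-a)[:2]),np.degrees(np.arctan2(-(b-a)[0],(b-a)[1])))
# fit whole-frame silhouette, unknown post height scanned
fr=lambda h:[box(-.052,.052,-.062,.062,0,.012)]+[box(s*.0365,s*.0485,-.02,.02,0,.072) for s in(1,-1)]+[box(-.036,.036,s*.0225,s*.0345,.012,.084) for s in(1,-1)]+[box(-.052,.052,s*.052,s*.062,0,h) for s in(1,-1)]+[box(-.02,.02,-.015,.015,.072,.132)]
ms=[]
for s,n,wn,pn in((S,(242,230),(243,193),(240,219)),(T,(265,192),(273,176),(271,189))):
    m=np.maximum(mask(s,"frame",n),mask(s,"weight",wn)); q=mask(s,"plug",pn)
    if q is not None:m=np.maximum(m,q)
    ms.append((s,m))
for h in(.03,.04,.05,.06):
  P=fr(h)+[p+[0,0,.132] for p in WEIGHT]
  print(h,[(r[0].round(4),round(r[1],3)) for r in(fit(v,P,[.54,-.033,.05]) for v in(ms,ms[:1],ms[1:]))])
```

```text
S [ 0.59716223 -0.09412232  0.        ] [5.92386510e-01 2.79321130e-02 1.11022302e-16] 0.12214782543777994 2.240711916180793
T 0 [ 0.48879093 -0.10274521  0.        ] [0.48497253 0.02491012 0.        ] 0.12771242466820987 1.7133064493630425
T 0.012 [ 0.48784796 -0.10146088  0.012     ] [0.48407422 0.02470146 0.012     ] 0.12621876416532637 1.7133064493630679
0.03 [(array([ 0.5419, -0.0355,  0.0107]), np.float64(1.321)), (array([ 0.5425, -0.0356,  0.029 ]), np.float64(0.081)), (array([ 0.5498, -0.0382,  0.0644]), np.float64(1.239))]
0.04 [(array([ 0.5419, -0.0359,  0.0173]), np.float64(1.31)), (array([ 0.5424, -0.0354,  0.0239]), np.float64(0.061)), (array([ 0.5487, -0.0293,  0.0382]), np.float64(1.247))]
0.05 [(array([ 0.5428, -0.0345,  0.0368]), np.float64(1.309)), (array([ 0.543 , -0.0345,  0.0381]), np.float64(0.05)), (array([ 0.5443, -0.0237,  0.1803]), np.float64(1.255))]
0.06 [(array([ 0.543 , -0.034 ,  0.0231]), np.float64(1.333)), (array([ 0.5429, -0.0341,  0.0263]), np.float64(0.062)), (array([ 0.5401, -0.0315,  0.1481]), np.float64(1.266))]
```

Crop: the wooden frame with its grey plug and dark iron weight is confirmed (weight at top (272,177)). Pose estimates: frame (0.5415, -0.0335) with yaw about 2°, bat (0.445, -0.2695). Now I move towards the weight.

Request:
send_rows(
  deltas=[
    [[0.638,0.613,-0.011],0.718],
    [[0.638,0.613,-0.011],0.718],
    [[0.638,0.613,-0.011],0.718],
    [[0.638,0.613,-0.011],0.718],
    [[0.638,0.613,-0.011],0.718],
  ],
  gripper=1,
)

```text
clock: 2.22
tool_pos: [0.3491, 0.4254, 0.2949]
orientation: [-180.0, 0.0, -59.6]
force: [1.6, -0.4, 0.5]
opening: 0.0876
gripper_force: 0.0
```

```bash
cat > to.py <<'E'
# usage: to.py x y z yaw -> shares from measured pose
import sys,numpy as np
from plant import ctrl
from scipy.spatial.transform import Rotation as Ro
o=ctrl.get_obs(); p=np.array(o["tool_pos"]); e=o["orientation"]
R=Ro.from_euler("xyz",e,degrees=True).as_matrix()
x,y,z,yaw=map(float,sys.argv[1:5])
dy=(yaw-e[2]+180)%360-180
print("t",round(o["clock"],2),"p",p.round(4),"rpy",np.round(e,2),"F",np.round(o["force"],1),"open",round(o["opening"],4),"gf",round(o["gripper_force"],1))
print("shift",(R.T@(np.array([x,y,z])-p)/.8).round(4),"turn",round(-dy/90,4))
E
python3 to.py .5415 -.0335 .30 -88
```

```text
t 2.22 p [0.3491 0.4254 0.2949] rpy [-1.7998e+02  1.0000e-02 -5.9560e+01] F [ 1.6 -0.4  0.5] open 0.0876 gf 0.0
shift [ 0.6163  0.0833 -0.0065] turn 0.316
```

Request:
send_rows(
  deltas=[
    [[0.616,0.083,-0.0065],0.316],
    [[0.616,0.083,-0.0065],0.316],
    [[0.616,0.083,-0.0065],0.316],
    [[0.616,0.083,-0.0065],0.316],
    [[0.616,0.083,-0.0065],0.316],
  ],
)

```text
clock: 2.63
tool_pos: [0.4307, 0.2336, 0.2974]
orientation: [-180.0, 0.0, -88.1]
force: [0.0, 0.6, 0.1]
opening: 0.0873
gripper_force: 0.0
```

```bash
python3 to.py .5415 -.0335 .30 -88
```

```text
t 2.63 p [0.4307 0.2336 0.2974] rpy [-1.7996e+02  4.0000e-02 -8.8110e+01] F [0.  0.6 0.1] open 0.0873 gf 0.0
shift [ 0.3383 -0.1273 -0.0034] turn -0.0012
```

Request:
send_rows(
  deltas=[
    [[0.338,-0.127,-0.0034],0],
    [[0.338,-0.127,-0.0034],0],
    [[0.338,-0.127,-0.0034],0],
    [[0.338,-0.127,-0.0034],0],
    [[0.338,-0.127,-0.0034],0],
  ],
)

```text
clock: 3.05
tool_pos: [0.512, 0.0417, 0.2995]
orientation: [-179.9, 0.0, -87.7]
force: [0.8, 0.5, 0.3]
opening: 0.0877
gripper_force: 0.0
```

```bash
python3 to.py .5415 -.0335 .27 -88
```

```text
t 3.05 p [0.512  0.0417 0.2995] rpy [-1.7994e+02  2.0000e-02 -8.7650e+01] F [0.8 0.5 0.3] open 0.0877 gf 0.0
shift [ 0.0954 -0.0329  0.0368] turn 0.0038
```

Request:
send_rows(
  deltas=[
    [[0.048,-0.016,0.01],0.003],
    [[0.095,-0.033,0.02],0.003],
    [[0.095,-0.033,0.037],0.003],
    [[0.095,-0.033,0.037],0.003],
    [[0.095,-0.033,0.037],0.003],
  ],
)

```text
clock: 3.47
tool_pos: [0.5407, -0.0316, 0.2688]
orientation: [179.9, -0.0, -88.0]
force: [0.8, -0.6, 0.1]
opening: 0.0873
gripper_force: 0.0
```

```bash
python3 to.py .5415 -.033 .2255 -88
python3 - <<'E'
from m import *
T=ctrl.snapshot("top");S=ctrl.snapshot("scene")
out=[]
for s,(c,r) in((S,(243,190)),(T,(272,175))):
    out.append(cv2.resize(s["color"][r-50:r+50,c-40:c+40,::-1],(400,500),interpolation=cv2.INTER_CUBIC))
cv2.imwrite("pics/c2.png",np.hstack(out))
E
```

```text
t 3.47 p [ 0.5407 -0.0316  0.2688] rpy [ 1.799e+02 -2.000e-02 -8.802e+01] F [ 0.8 -0.6  0.1] open 0.0873 gf 0.0
shift [ 0.0017 -0.0011  0.0541] turn -0.0002
```

View pics/c2.png

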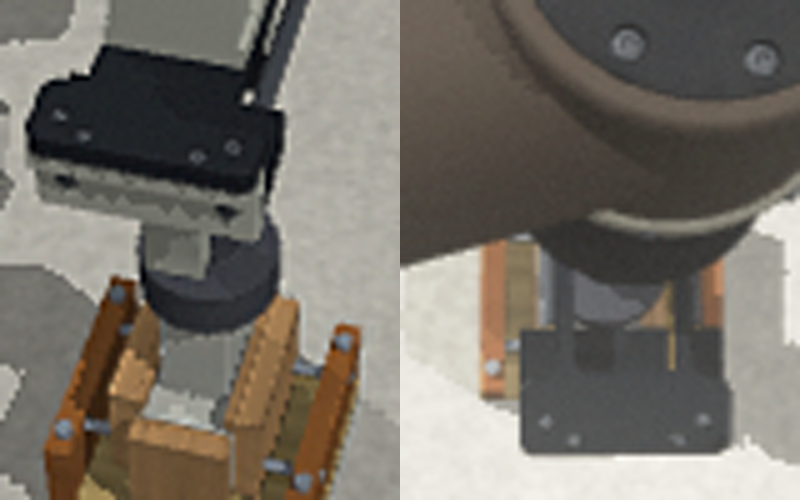

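Run:
```python
from m import *
S=ctrl.snapshot("scene")
print(proj(S,[[.5407+.044,-.0316,.203],[.5407+.065,-.0316,.203],[.5415,-.0325,.186]]))
```

```text
[[238.5583256  188.12371976]
 [235.25026574 196.33825318]
 [244.65425218 177.68985305]]
```

Request:
send_rows(
  deltas=[
    [[0.001,-0.001,0.02],0],
    [[0.001,-0.001,0.04],0],
    [[0.001,-0.001,0.05],0],
    [[0.001,-0.001,0.054],0],
    [[0.001,-0.001,0.054],0],
  ],
)

```text
clock: 4.03
tool_pos: [0.5418, -0.0313, 0.2261]
orientation: [180.0, -0.0, -87.9]
force: [-0.1, -0.2, 0.3]
opening: 0.0877
gripper_force: 0.0
```

Request:
send_rows(
  deltas=[
    [[0,0,0],0],
    [[0,0,0],0],
    [[0,0,0],0],
    [[0,0,0],0],
    [[0,0,0],0],
  ],
  gripper=0.15,
)

```text
clock: 4.45
tool_pos: [0.542, -0.032, 0.2265]
orientation: [-180.0, 0.0, -87.9]
force: [-0.5, 0.1, -0.4]
opening: 0.0598
gripper_force: 0.0
```

Request:
send_rows(
  deltas=[
    [[0,0,0],0],
    [[0,0,0],0],
    [[0,0,0],0],
    [[0,0,0],0],
    [[0,0,0],0],
  ],
  gripper=0,
)

```text
clock: 4.87
tool_pos: [0.5419, -0.032, 0.2261]
orientation: [180.0, -0.0, -87.9]
force: [0.3, -0.0, 1.4]
opening: 0.0266
gripper_force: 0.7
```

Gripped around the 24 mm knob; letting the fingers settle, then lifting.

Request:
send_rows(
  deltas=[
    [[0,0,0],0],
    [[0,0,0],0],
    [[0,0,0],0],
    [[0,0,0],0],
    [[0,0,0],0],
  ],
)

```text
clock: 5.28
tool_pos: [0.5417, -0.032, 0.226]
orientation: [180.0, -0.0, -87.9]
force: [-1.7, -0.2, 2.2]
opening: 0.023
gripper_force: 30.0
```

Request:
send_rows(
  deltas=[
    [[0,0,-0.005],0],
    [[0,0,-0.015],0],
    [[0,0,-0.03],0],
    [[0,0,-0.05],0],
    [[0,0,-0.06],0],
  ],
)

```text
clock: 5.7
tool_pos: [0.5426, -0.0319, 0.2759]
orientation: [-179.9, 0.0, -87.9]
force: [1.4, -0.0, -4.2]
opening: 0.0233
gripper_force: 30.0
```

```bash
python3 to.py .445 -.2695 .27 -88
```

```text
t 5.7 p [ 0.5426 -0.0319  0.2759] rpy [-179.9     0.    -87.93] F [ 1.4 -0.  -4.2] open 0.0233 gf 30.0
shift [0.2925 0.1326 0.0071] turn 0.0008
```

Request:
send_rows(
  deltas=[
    [[0.015,0.007,0],0],
    [[0.045,0.02,0],0],
    [[0.08,0.036,0],0],
    [[0.115,0.052,0],0],
    [[0.15,0.068,0],0],
  ],
)

```text
clock: 6.12
tool_pos: [0.4908, -0.1549, 0.2737]
orientation: [180.0, 0.0, -87.9]
force: [0.3, -0.5, -5.8]
opening: 0.0234
gripper_force: 30.0
```

Request:
send_rows(
  deltas=[
    [[0.035,0.016,0],0],
    [[0.07,0.032,0],0],
    [[0.105,0.047,0],0],
    [[0.13,0.059,0],0],
    [[0.142,0.064,0],0],
  ],
)

```text
clock: 6.53
tool_pos: [0.4429, -0.2713, 0.2737]
orientation: [179.9, 0.0, -88.1]
force: [0.0, 1.6, -4.6]
opening: 0.0233
gripper_force: 30.0
```

```bash
python3 to.py .445 -.2695 .12 -88
```

```text
t 6.53 p [ 0.4429 -0.2713  0.2737] rpy [ 1.7995e+02  1.0000e-02 -8.8060e+01] F [ 0.   1.6 -4.6] open 0.0233 gf 30.0
shift [-0.0021 -0.0028  0.1921] turn -0.0007
```

Request:
send_rows(
  deltas=[
    [[-0.002,-0.003,0.025],0],
    [[-0.002,-0.003,0.07],0],
    [[-0.002,-0.003,0.12],0],
    [[-0.002,-0.003,0.165],0],
    [[-0.002,-0.003,0.19],0],
  ],
)

```text
clock: 6.95
tool_pos: [0.4448, -0.2669, 0.1182]
orientation: [179.8, 0.1, -88.0]
force: [-0.4, -0.1, -6.1]
opening: 0.0228
gripper_force: 30.0
```

Request:
send_rows(
  deltas=[
    [[0,0,0.004],0],
    [[0,0,0.009],0],
    [[0,0,0.011],0],
    [[0,0,0.013],0],
    [[0,0,0.014],0],
  ],
)

```text
clock: 7.37
tool_pos: [0.4481, -0.2677, 0.1123]
orientation: [-179.8, -0.0, -87.9]
force: [0.3, -0.3, -5.3]
opening: 0.0233
gripper_force: 30.0
```

Request:
send_rows(
  deltas=[
    [[0,0,0.001],0],
    [[0,0,0.002],0],
    [[0,0,0.002],0],
    [[0,0,0.002],0],
    [[0,0,0.002],0],
  ],
)

```text
clock: 7.78
tool_pos: [0.4472, -0.2675, 0.1095]
orientation: [-180.0, -0.0, -87.9]
force: [0.1, -0.6, -4.7]
opening: 0.0232
gripper_force: 30.0
```

Request:
send_rows(
  deltas=[
    [[0,0,0.0008],0],
    [[0,0,0.0016],0],
    [[0,0,0.0024],0],
    [[0,0,0.0032],0],
    [[0,0,0.004],0],
  ],
)

```text
clock: 8.2
tool_pos: [0.4471, -0.2675, 0.106]
orientation: [180.0, 0.0, -87.9]
force: [-1.2, 0.1, -0.9]
opening: 0.0235
gripper_force: 30.0
```

Request:
send_rows(
  deltas=[
    [[0,0,0.0005],0],
    [[0,0,0.001],0],
    [[0,0,0.001],0],
    [[0,0,0.001],0],
    [[0,0,0.001],0],
  ],
)

```text
clock: 8.62
tool_pos: [0.447, -0.2675, 0.1059]
orientation: [-180.0, -0.0, -87.9]
force: [-3.6, 2.4, 5.7]
opening: 0.0231
gripper_force: 30.0
```

Contact at z 0.106, as expected. I release and rise.

Request:
send_rows(
  deltas=[
    [[0,0,0],0],
    [[0,0,0],0],
    [[0,0,0],0],
    [[0,0,0],0],
    [[0,0,0],0],
  ],
  gripper=1,
)

```text
clock: 9.03
tool_pos: [0.4474, -0.2676, 0.1053]
orientation: [-180.0, -0.0, -87.9]
force: [1.2, -0.5, -0.5]
opening: 0.0514
gripper_force: 0.0
```

Request:
send_rows(
  deltas=[
    [[0,0,0],0],
    [[0,0,0],0],
    [[0,0,0],0],
    [[0,0,0],0],
    [[0,0,0],0],
  ],
)

```text
clock: 9.45
tool_pos: [0.4471, -0.2675, 0.1053]
orientation: [-180.0, -0.0, -87.9]
force: [0.3, -0.7, 0.2]
opening: 0.0836
gripper_force: 0.0
```

Request:
send_rows(
  deltas=[
    [[0,0,-0.02],0],
    [[0,0,-0.06],0],
    [[0,0,-0.1],0],
    [[0,0,-0.14],0],
    [[0,0,-0.175],0],
  ],
)

```text
clock: 9.87
tool_pos: [0.4471, -0.2675, 0.2475]
orientation: [-179.9, -0.0, -87.9]
force: [0.7, 0.3, -0.0]
opening: 0.0878
gripper_force: 0.0
```

```bash
python3 - <<'E'
from m import *
S=ctrl.snapshot("scene");T=ctrl.snapshot("top")
for s in(S,T):
  d=ctrl.cut_out(s,"weight"); print([(round(q["conf"],2),(np.array(q["xy"])*[512,384]).round(1)) for q in d][:2])
  e=proj(s,[.447,-.2675,.03])[0]; m=mask(s,"weight",e); print(fit([(s,m)],WEIGHT,[.447,-.2675],False,.012))
out=[]
for s,(c,r) in((S,(243,215)),(T,(272,182))):
    out.append(cv2.resize(s["color"][r-50:r+50,c-40:c+40,::-1],(400,500),interpolation=cv2.INTER_CUBIC))
cv2.imwrite("pics/c3.png",np.hstack(out))
E
python3 to.py .5415 -.0335 .2393 -88
```

```text
[(0.62, array([252.6, 214.8])), (0.56, array([167.5, 173.5]))]
(array([ 0.45000161, -0.26815901]), np.float64(0.05219072103500366))
[]
t 10.17 p [ 0.4465 -0.2673  0.2444] rpy [ 1.7993e+02  4.0000e-02 -8.7950e+01] F [ 0.1  0.8 -0.5] open 0.0877 gf 0.0
shift [-0.2878 -0.1291  0.0064] turn 0.0005Traceback (most recent call last):
  File "<stdin>", line 5, in <module>
  File "m.py", line 16, in fit
    r=minimize(cost,x0,method="Nelder-Mead",options=dict(initial_simplex=[x0]+[np.array(x0)+d for d in np.diag([.01,.01,.12][:len(x0)])],xatol=1e-4))
    res = _minimize_neldermead(fun, x0, args, callback, bounds=bounds,
                               **options)
    fsim[k] = func(sim[k])
              ~~~~^^^^^^^^
    fx = function(np.copy(x), *(wrapper_args + args))
  File "m.py", line 15, in cost
    return sum(np.abs(sil(s,[place(P,v[0],v[1],v[2] if yaw else 0,z) for P in parts])-m).sum()/m.sum() for s,m in views)
  File "m.py", line 15, in <genexpr>
    return sum(np.abs(sil(s,[place(P,v[0],v[1],v[2] if yaw else 0,z) for P in parts])-m).sum()/m.sum() for s,m in views)
                      ~~~~~~~~~~~~~~~~~~~~~~~~~~~~~~~~~~~~~~~~~~~~~~~~~~~~~~~~~~~~~~~^~
TypeError: unsupported operand type(s) for -: 'float' and 'NoneType'
```

```bash
python3 - <<'E'
from m import *
S=ctrl.snapshot("scene");T=ctrl.snapshot("top")
out=[]
for s,(c,r) in((S,(243,205)),(T,(272,182))):
    k=cv2.resize(s["color"][r-40:r+40,c-30:c+30,::-1],(400,533),interpolation=cv2.INTER_CUBIC); f=400/60
    for P in(np.array([[x,y,.132] for x,y in((.02,.015),(.02,-.015),(-.02,-.015),(-.02,.015))]),np.array([[x,y,.084] for x,y in((.036,.0225),(.036,-.0225),(-.036,-.0225),(-.036,.0225))])):
        q=(proj(s,place(P,.5415,-.0335,np.radians(2)))-[c-30-.5,r-40-.5])*f
        cv2.polylines(k,[q.astype(np.int32)],True,(0,0,255),1)
    out.append(k)
cv2.imwrite("pics/c3.png",np.hstack(out))
E
python3 to.py .5415 -.0335 .2393 -88
```

```text
t 10.27 p [ 0.4466 -0.2674  0.2441] rpy [ 1.7988e+02  3.0000e-02 -8.7950e+01] F [-0.4 -0.2 -0.5] open 0.0881 gf 0.0
shift [-0.2879 -0.1291  0.0059] turn 0.0005
```

View pics/c3.png

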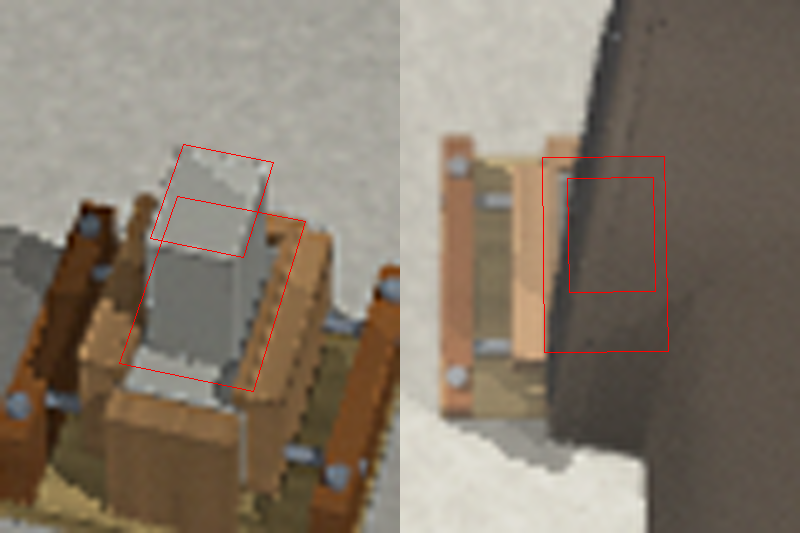

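The overlay fits the plug top within about 1 mm. Moving above the plug.

Request:
send_rows(
  deltas=[
    [[-0.05,-0.022,0],0],
    [[-0.1,-0.045,0],0],
    [[-0.15,-0.067,0],0],
    [[-0.2,-0.09,0],0],
    [[-0.25,-0.112,0],0],
  ],
)

```text
clock: 10.68
tool_pos: [0.5256, -0.0727, 0.2445]
orientation: [179.9, -0.0, -88.0]
force: [1.0, 0.4, 0.2]
opening: 0.0874
gripper_force: 0.0
```

Request:
send_rows(
  deltas=[
    [[-0.038,-0.017,0],0],
    [[-0.038,-0.017,0],0],
    [[-0.038,-0.017,0],0],
    [[-0.038,-0.017,0],0],
    [[-0.038,-0.017,0],0],
  ],
)

```text
clock: 11.1
tool_pos: [0.5375, -0.0443, 0.2447]
orientation: [179.9, -0.0, -88.0]
force: [-0.8, 0.6, 0.5]
opening: 0.0875
gripper_force: 0.0
```

```bash
python3 to.py .5415 -.0333 .1605 -88
```

```text
t 11.1 p [ 0.5375 -0.0443  0.2447] rpy [ 1.7992e+02 -2.0000e-02 -8.7980e+01] F [-0.8  0.6  0.5] open 0.0875 gf 0.0
shift [-0.0136 -0.0057  0.1052] turn 0.0002
```

Request:
send_rows(
  deltas=[
    [[-0.0136,-0.0057,0.01],0],
    [[-0.0136,-0.0057,0.035],0],
    [[-0.0136,-0.0057,0.06],0],
    [[-0.0136,-0.0057,0.085],0],
    [[-0.0136,-0.0057,0.09],0],
  ],
)

```text
clock: 11.52
tool_pos: [0.5401, -0.0334, 0.1699]
orientation: [179.7, -0.0, -88.1]
force: [-1.0, -0.3, 0.1]
opening: 0.0875
gripper_force: 0.0
```

```bash
python3 to.py .5415 -.0333 .160 -88
```

```text
t 11.52 p [ 0.5401 -0.0334  0.1699] rpy [ 1.7971e+02 -3.0000e-02 -8.8060e+01] F [-1.  -0.3  0.1] open 0.0875 gf 0.0
shift [-0.0001 -0.0018  0.0124] turn -0.0007
```

Request:
send_rows(
  deltas=[
    [[0,-0.001,0.005],0],
    [[0,-0.001,0.01],0],
    [[0,-0.001,0.012],0],
    [[0,-0.001,0.012],0],
    [[0,-0.001,0.012],0],
  ],
)

```text
clock: 11.93
tool_pos: [0.5433, -0.0325, 0.1644]
orientation: [-179.9, 0.0, -87.9]
force: [-0.6, -0.1, 1.3]
opening: 0.0874
gripper_force: 0.0
```

Request:
send_rows(
  deltas=[
    [[0,0,0],0],
    [[0,0,0],0],
    [[0,0,0],0],
    [[0,0,0],0],
    [[0,0,0],0],
  ],
  gripper=0,
)

```text
clock: 12.35
tool_pos: [0.5429, -0.0325, 0.1638]
orientation: [-180.0, 0.0, -87.9]
force: [-0.1, 0.2, 0.8]
opening: 0.0596
gripper_force: 0.0
```

Request:
send_rows(
  deltas=[
    [[0,0,0],0],
    [[0,0,0],0],
    [[0,0,0],0],
    [[0,0,0],0],
    [[0,0,0],0],
  ],
)

```text
clock: 12.77
tool_pos: [0.5424, -0.0326, 0.1635]
orientation: [179.9, -0.0, -88.0]
force: [-2.3, 0.4, -0.2]
opening: 0.0402
gripper_force: 29.8
```

```bash
python3 to.py .5415 -.0333 .160 -88
```

```text
t 12.77 p [ 0.5424 -0.0326  0.1635] rpy [ 1.7994e+02 -1.0000e-02 -8.7950e+01] F [-2.3  0.4 -0.2] open 0.0402 gf 29.8
shift [0.0008 0.0011 0.0044] turn 0.0005
```

Plug gripped (40 mm). Rocking towards the left board (tool −x is frame +y).

Request:
send_rows(
  deltas=[
    [[-0.003,0,0],0],
    [[-0.006,0,0],0],
    [[-0.009,0,0],0],
    [[-0.012,0,0],0],
    [[-0.012,0,0],0],
  ],
)

```text
clock: 13.18
tool_pos: [0.5413, -0.0241, 0.1633]
orientation: [179.8, -0.1, -88.0]
force: [-2.6, -6.8, 1.5]
opening: 0.0401
gripper_force: 30.0
```

Request:
send_rows(
  deltas=[
    [[-0.002,0,0],0],
    [[-0.004,0,0],0],
    [[-0.005,0,0],0],
    [[-0.005,0,0],0],
    [[-0.005,0,0],0],
  ],
)

```text
clock: 13.6
tool_pos: [0.5412, -0.0203, 0.1632]
orientation: [179.8, -0.1, -88.0]
force: [-2.2, -8.2, 0.4]
opening: 0.0397
gripper_force: 30.0
```

```bash
python3 to.py .5415 -.0333 .160 -88
cat > look.py <<'E'
import sys
from m import *
S=ctrl.snapshot("scene");c,r=243,205
k=cv2.resize(S["color"][r-45:r+45,c-50:c+50,::-1],(667,600),interpolation=cv2.INTER_CUBIC)
cv2.imwrite(f"pics/{sys.argv[1]}.png",k)
E
python3 look.py r1
```

```text
t 13.6 p [ 0.5412 -0.0203  0.1632] rpy [ 1.7981e+02 -1.3000e-01 -8.7980e+01] F [-2.2 -8.2  0.4] open 0.0397 gf 30.0
shift [0.0162 0.0002 0.0041] turn 0.0002
```

View pics/r1.png

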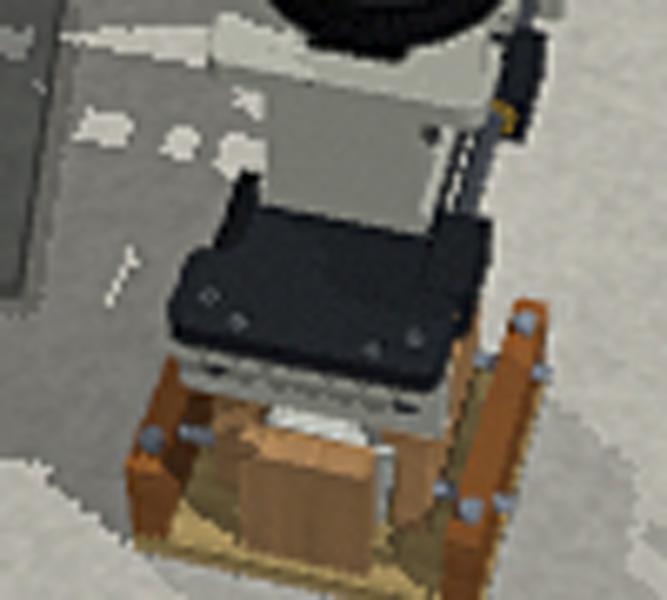

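The plug has tilted right and the left board's rods now stick out past the post at (540,370). A bit further, then the other way.

Request:
send_rows(
  deltas=[
    [[-0.001,0,0],0],
    [[-0.002,0,0],0],
    [[-0.003,0,0],0],
    [[-0.003,0,0],0],
    [[-0.003,0,0],0],
  ],
)

```text
clock: 14.07
tool_pos: [0.5411, -0.018, 0.1632]
orientation: [179.8, -0.1, -88.0]
force: [-2.2, -8.4, -1.0]
opening: 0.0398
gripper_force: 30.0
```

Request:
send_rows(
  deltas=[
    [[0.004,0,0],0],
    [[0.008,0,0],0],
    [[0.012,0,0],0],
    [[0.016,0,0],0],
    [[0.02,0,0],0],
  ],
)

```text
clock: 14.48
tool_pos: [0.5418, -0.0319, 0.1632]
orientation: [179.9, 0.1, -88.0]
force: [-5.2, 6.4, 2.4]
opening: 0.0398
gripper_force: 30.0
```

Request:
send_rows(
  deltas=[
    [[0.003,0,0],0],
    [[0.006,0,0],0],
    [[0.009,0,0],0],
    [[0.012,0,0],0],
    [[0.012,0,0],0],
  ],
)

```text
clock: 14.9
tool_pos: [0.5422, -0.0411, 0.1635]
orientation: [179.9, 0.1, -88.0]
force: [-7.4, 7.9, 5.4]
opening: 0.0401
gripper_force: 30.0
```

Request:
send_rows(
  deltas=[
    [[0.002,0,0],0],
    [[0.004,0,0],0],
    [[0.005,0,0],0],
    [[0.005,0,0],0],
    [[0.005,0,0],0],
  ],
)

```text
clock: 15.32
tool_pos: [0.5423, -0.0449, 0.1635]
orientation: [179.9, 0.1, -88.0]
force: [-7.6, 7.1, 5.9]
opening: 0.0399
gripper_force: 30.0
```

```bash
python3 to.py .5415 -.0333 .160 -88;python3 look.py r2
```

```text
t 15.32 p [ 0.5423 -0.0449  0.1635] rpy [ 1.7989e+02  1.1000e-01 -8.7990e+01] F [-7.6  7.1  5.9] open 0.0399 gf 30.0
shift [-0.0146  0.0004  0.0045] turn 0.0001
```

View pics/r2.png

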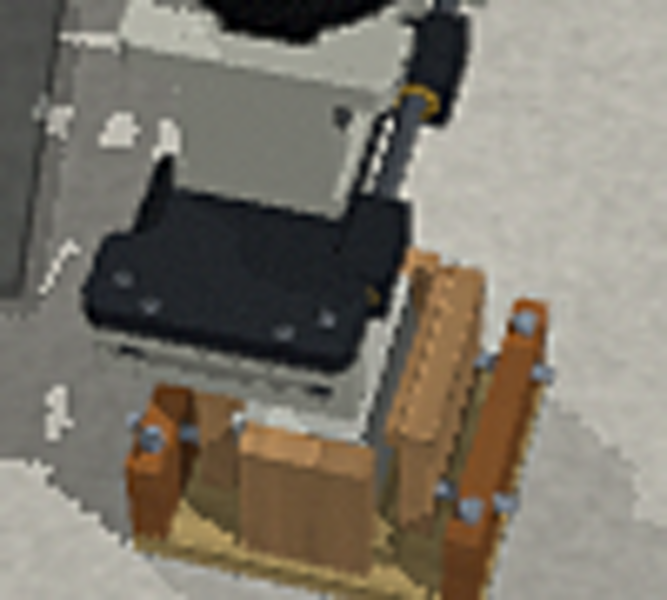

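Now the right board is back too, its rods showing at (133,420). I push 3 mm more, return to the centre and look at the forces.

Request:
send_rows(
  deltas=[
    [[0.001,0,0],0],
    [[0.002,0,0],0],
    [[0.003,0,0],0],
    [[0.004,0,0],0],
    [[0.004,0,0],0],
  ],
)

```text
clock: 15.78
tool_pos: [0.5423, -0.0475, 0.1635]
orientation: [179.9, 0.2, -88.0]
force: [-9.5, 12.1, 6.2]
opening: 0.0398
gripper_force: 30.0
```

Request:
send_rows(
  deltas=[
    [[-0.004,0,0],0],
    [[-0.008,0,0],0],
    [[-0.012,0,0],0],
    [[-0.016,0,0],0],
    [[-0.017,0,0],0],
  ],
)

```text
clock: 16.2
tool_pos: [0.5417, -0.0362, 0.1631]
orientation: [179.8, -0.1, -88.0]
force: [-3.2, -4.1, -0.4]
opening: 0.0396
gripper_force: 30.0
```

Request:
send_rows(
  deltas=[
    [[-0.002,0,0],0],
    [[-0.002,0,0],0],
    [[-0.002,0,0],0],
    [[-0.002,0,0],0],
    [[-0.002,0,0],0],
  ],
)

```text
clock: 16.62
tool_pos: [0.5416, -0.0347, 0.163]
orientation: [179.8, -0.0, -88.0]
force: [-4.4, -2.2, -2.2]
opening: 0.0398
gripper_force: 30.0
```

Request:
send_rows(
  deltas=[
    [[-0.0026,0,0],0],
    [[-0.0026,0,0],0],
    [[-0.0026,0,-0.002],0],
    [[-0.0026,0,-0.004],0],
    [[-0.0026,0,-0.006],0],
  ],
)

```text
clock: 17.03
tool_pos: [0.5416, -0.0326, 0.1675]
orientation: [179.8, -0.0, -88.0]
force: [-2.8, -4.8, -6.9]
opening: 0.0398
gripper_force: 30.0
```

Request:
send_rows(
  deltas=[
    [[0,0,-0.002],0],
    [[0,0,-0.004],0],
    [[0,0,-0.006],0],
    [[0,0,-0.007],0],
    [[0,0,-0.007],0],
  ],
)

```text
clock: 17.45
tool_pos: [0.5417, -0.0326, 0.1734]
orientation: [179.8, -0.0, -88.0]
force: [-3.7, -4.2, -4.4]
opening: 0.0399
gripper_force: 30.0
```

Request:
send_rows(
  deltas=[
    [[0,0,-0.004],0],
    [[0,0,-0.008],0],
    [[0,0,-0.012],0],
    [[0,0,-0.016],0],
    [[0,0,-0.02],0],
  ],
)

```text
clock: 17.87
tool_pos: [0.5418, -0.0318, 0.1898]
orientation: [179.9, 0.0, -88.0]
force: [-5.7, -0.8, -5.9]
opening: 0.0398
gripper_force: 30.0
```

Request:
send_rows(
  deltas=[
    [[0,0,-0.006],0],
    [[0,0,-0.012],0],
    [[0,0,-0.018],0],
    [[0,0,-0.024],0],
    [[0,0,-0.03],0],
  ],
)

```text
clock: 18.28
tool_pos: [0.5442, -0.0316, 0.2153]
orientation: [-179.8, 0.0, -87.9]
force: [0.0, -0.5, -4.2]
opening: 0.0398
gripper_force: 30.0
```

```bash
python3 to.py .5415 -.0333 .2565 -88;python3 look.py r3
```

```text
t 18.28 p [ 0.5442 -0.0316  0.2153] rpy [-1.7981e+02  3.0000e-02 -8.7900e+01] F [ 0.  -0.5 -4.2] open 0.0398 gf 30.0
shift [ 0.002   0.0033 -0.0515] turn 0.0011
```

View pics/r3.png

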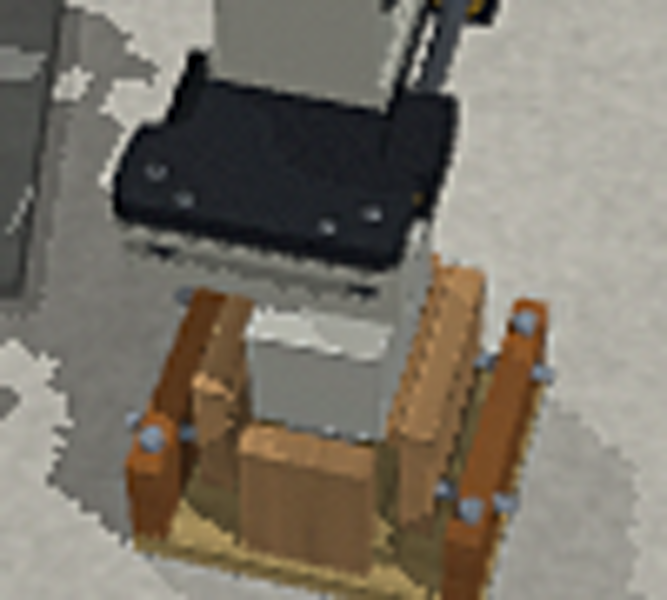

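The plug is out past the lips and upright. Lifting the rest.

Request:
send_rows(
  deltas=[
    [[0.001,0.002,-0.01],0],
    [[0.001,0.002,-0.022],0],
    [[0.001,0.002,-0.034],0],
    [[0.001,0.002,-0.046],0],
    [[0.001,0.002,-0.053],0],
  ],
)

```text
clock: 18.75
tool_pos: [0.5421, -0.0328, 0.2586]
orientation: [-179.9, 0.0, -87.9]
force: [0.6, -0.5, -2.5]
opening: 0.04
gripper_force: 30.0
```

Request:
send_rows(
  deltas=[
    [[0,0,0],0],
    [[0,0,0],0],
    [[0,0,0],0],
    [[0,0,0],0],
    [[0,0,0],0],
  ],
)

```text
clock: 19.17
tool_pos: [0.5411, -0.0329, 0.2559]
orientation: [179.9, -0.0, -87.9]
force: [1.0, 0.1, -4.1]
opening: 0.0399
gripper_force: 30.0
```

Request:
send_rows(
  deltas=[
    [[0,0,0],0],
    [[0,0,0],0],
    [[0,0,0],0],
    [[0,0,0],0],
    [[0,0,0],0],
  ],
)

```text
clock: 19.58
tool_pos: [0.5413, -0.0329, 0.2564]
orientation: [180.0, -0.0, -87.9]
force: [-0.6, 0.4, -2.8]
opening: 0.0399
gripper_force: 30.0
```

```bash
python3 to.py .5415 -.0333 .2565 -88
python3 - <<'E'
from m import *
S=ctrl.snapshot("scene");o=[]
for c,r in((243,205),(167,173)): o.append(cv2.resize(S["color"][max(r-60,0):r+60,c-40:c+40,::-1],(400,600),interpolation=cv2.INTER_CUBIC))
cv2.imwrite("pics/r4.png",np.hstack(o))
E
```

```text
t 19.58 p [ 0.5413 -0.0329  0.2564] rpy [180.    -0.   -87.94] F [-0.6  0.4 -2.8] open 0.0399 gf 30.0
shift [ 0.0005 -0.0002 -0.0001] turn 0.0007
```

View pics/r4.png

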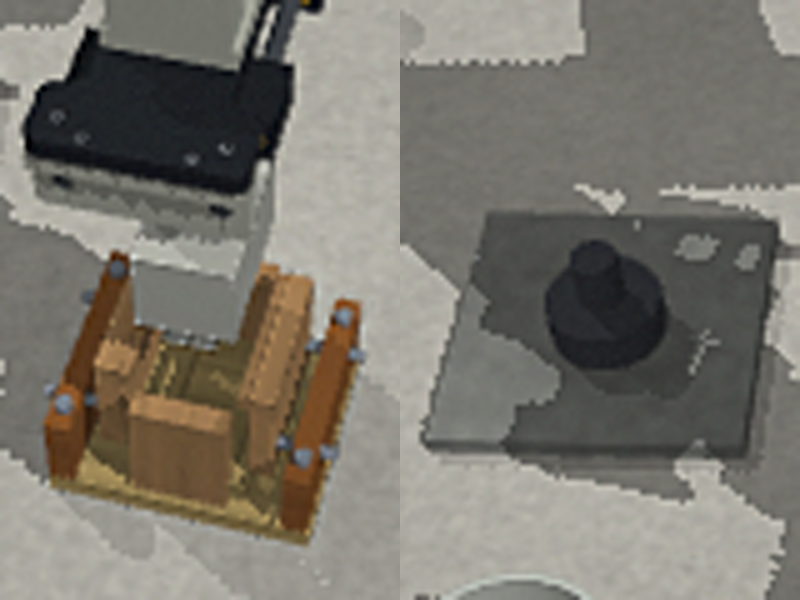

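Run:
```python
from m import *
S=ctrl.snapshot("scene")
for h in(.095,.105,.115):
  P=place(np.array([[.035,s*.022,z] for z in(.06,.015) for s in(-1,1)]),.5413,-.0335,.035,h)
  print(h,((proj(S,P)-[203,145])*5).round().tolist())
```

```text
0.095 [[132.0, 266.0], [238.0, 287.0], [137.0, 332.0], [237.0, 353.0]]
0.105 [[131.0, 250.0], [238.0, 271.0], [136.0, 318.0], [237.0, 339.0]]
0.115 [[130.0, 235.0], [238.0, 256.0], [135.0, 303.0], [237.0, 324.0]]
```

The picture shows the plug upright with its foot about 0.10 m up, centred over the frame, and the weight upright on the bat. I hand the job in.

```bash
python3 -c "
from plant import ctrl
print(ctrl.close_job())"
```

```text
the job is handed in; nothing more can be done
None
```

I've handed the job in, with no verdict returned: the weight stands upright on the bat, the plug rocked both boards back, and the gripper holds it upright over the frame with its foot about 10 cm above the bench.

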